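Close up the pivot hinge sample

ROBOT

A 6-joint arm with a two-finger parallel gripper is mounted at the origin on the work surface. World frame = base frame: x ahead of the robot, y to its left, z up, the work surface at z = 0. Lengths are in m, angles in rad, forces in N, time in s.
With the tool pointing down it reaches from about 0.225 to 0.875 m from the base axis. Payload 3.4 kg.
Tool frame: the origin (TCP) lies at the very end of the fingers, on their centre line; the grasp point (between the pads) lies 19 mm behind it (manip.hold_point_z is the distance from the TCP to the grasp point, in m); z points along the fingers, x is the direction in which the jaws open and shut, and the axes are right-handed (so a half turn about z gives the same grasp; the last joint's range is limited). The gripper opens to 85 mm and grips with 20 to 120 N. Pads are 22 mm wide; open, the fingers measure 114 mm over their backs; the gripper's body (76 mm by 85 mm) begins 54 mm behind the grasp point. The pads swing forward as they close: fully open they stand 13 mm farther back than shut.
Start: joints at [-1.248, 0.276, 1.505, -0, 1.361, -0.121], TCP at [0.247, -0.519, 0.231] pointing down, gripper open.
Joint ranges: [-2.89, 2.89], [-0.75, 2.08], [0.22, 2.7], [-1.18, 4.32], [0.11, 2.71], [-2.7, 2.7]. Speed limits (rad/s): [2.57, 2.57, 3.14, 3.14, 3.14, 3.14].

INTERFACE

Orientations are given as a unit quaternion [w, x, y, z].
In Python, from rig import telemetry, cams, manip, finder gives the robot as it stands. The module is installed in compiled form; this text tells all that it offers.
- The arm moves only by the tool carry_out, never from a script. Its argument "rows" is a list that holds one entry, the list of rows, each a list of 5 numbers: the gripper's target within -1 to 1 (fully open at 1, half-way at 0, shut at -1), then the shift along the world's x, y, z in cm, then the turn about the world's z in rad. A call has 1 to 12 rows; each row shifts and turns the commanded pose from where the row before left it; what a row does not reach is not made up. A row lasts 1/10 s, in which the tool goes at most 50 mm and 8.59 degrees, less where a joint would pass 70% of its speed; a pose out of reach is approached as far as the arm can. A call with a gripper value outside its range is refused whole. The fingers move at their own pace and stop on an object; "force" is the grip in N (left out, the last holds). Time passes only in rows, so rows that do not move let the fingers close. It gives the time, the measured TCP pose, the force and the opening at its end, in the units of the state.
- telemetry.get_state(): the state, without advancing time (a new reading comes with each control period).
- cams.get_image(name): name is "scene" or "side" or "wrist"; returns a dict with "image" (420x560x3 uint8, red, green, blue), "camera_matrix" (3x3 intrinsics, pixels), "k1" (the pictures are not rectified: a ray, as slopes to the right and down, at radius r is drawn at 1 + k1 r^2 times it, then the intrinsics apply), "eye" and "attitude" of the camera in the world. Camera axes: x right, y down, z forward; pixel columns grow to the right and rows downward; lengths in m; the calibration is good to about 2 mm. A picture is of the moment at which its call begins. There is no depth.
- manip.sign_off(): hands the job in, once; it reports no verdict.
Trained networks look in a picture, given as the dict that the camera call returned (one of the last four; its "shot" number tells which), for a name from the list of things; names that differ only in an ending like _2 or _b are one class to them, and where a whole thing is asked for, a point or a joint stands for the part that bears it (a point fixed in the world has none). Each returns a list of dicts, best first, with "confidence" (0 to 1); they miss things now and then, are a little off and sometimes report something else, mostly with a low value. They report only what shows in the picture. A call takes as long as a camera call. They do not tell look-alikes from the thing itself.
- finder.boxes_of(picture, thing): "xy" ([column, row] in pixels, amid what is visible of it).
The state is a dict: "clock": time; "qpos": joint angles; "qd": joint speeds; "effort": joint torques, N m; "position": TCP position; "ee_rot": TCP orientation; "contact_force": force on the tool from outside, world axes, zero at the start; "moment": the same for the moment, N m; "width": finger opening in m.
Only numpy, scipy, OpenCV 4.12 (cv2) and the standard library are available. Lean on these libraries where they do the work, as an engineer would, in place of code of your own. Each camera call takes 0.05 s, during which the arm holds its last target.

TASK

On the slate ledge, take the steel headed pin from its stand and push it down through the fork and lug holes of the pivot hinge sample until its head sits on the fork. Then fit the bronze cover over the upright locating dowel, lined up lengthwise with the sample, so that it drops on, and press it down fully home against the spring collar; finish while still holding it pressed down. Leave the window handle, the red glazing shovel and the turnbuckle where they are.

Things in the scene. Friction and masses are not known exactly. Their poses are not given: they have to be found in the camera images.
- base: Pivot hinge sample, fixed: hardwood block 90 (x) x 170 (y) x 20 mm high with bronze parts; origin at the centre of its underside, z up, y along the sample. At y=+44 the fork (40 x 34 mm, top 46 mm above the ledge) round the flat steel lug, whose arm runs on to y=+111; at y=0 the steel locating dowel in the spring collar; at y=-44 a bronze stop post, diameter 18 mm, top at 60 mm.
- fork_hole (a point): Centre of the mouth of the vertical through hole of fork and lug, on the fork's top face, 46 mm above the ledge. Hole diameter 15 mm with a 3 mm chamfer, 24 mm deep: it takes the whole shank of the pin.
- dowel_top (a point): Centre of the tip of the fixed upright locating dowel: diameter 12 mm, tip 56 mm above the ledge, its last 4 mm tapered to 6 mm diameter. It stands 10 mm proud of the free collar.
- collar (a joint): Travel in m of the galvanised spring collar (ring, outer diameter 36 mm) round the dowel: 0 free (its top 46 mm above the ledge), grows as it is pressed down; 0.006 when the cover is fully home (collar's own end stop 0.008). Spring force about 5.6 N free, 10.4 N at 0.006; unpressed, it carries the cover.
- cover: Loose bronze cover, about 0.28 kg, upright on the ledge; origin at the centre of its boss's underside, y along its length. Boss 44 (x) x 40 (y) mm, z=0 to 20; bridge plate 46 x 120 mm, z=20 to 26; dark grip rib 16 (x) x 50 (y) mm, z=26 to 56. Same after a half turn. Fully home its plate rests on pin head and stop post, its origin 40 mm above the ledge.
- cover_bore (a point): Centre of the mouth of the blind bore in the cover's boss, at the cover's origin: diameter 15 mm, 20 mm deep, opening downwards (not visible from above).
- pin: Loose steel headed pin, 60 g, upright: origin at the centre of its tip; shank diameter 12 mm (first 4 mm tapered from 7 mm) up to z=24 mm; head diameter 20 mm from z=24 to 38 mm. At the start it stands in the stand, origin 16 mm above the ledge; seated in the fork its origin is 22 mm above the ledge.
- stand: Fixed light wooden stand, 60 x 60 x 30 mm high; origin at the centre of its underside. The pin stands in its 15 mm hole, 14 mm deep; the underside of the head is then 10 mm above the stand's top.
- handle: Black window handle lying on its side, not to be moved: rosette 64 x 8 x 26 mm, lever 120 x 14 x 22 mm running to local x=+105; origin on the ledge under the middle of the neck.
- shovel: Glazing shovel with a red blade 85 x 75 mm towards local +x and a hardwood grip 115 x 27 x 26 mm towards local -x, not to be moved; origin on the ledge where they join.
- turnbuckle: Brass turnbuckle with steel eyes, 196 mm long along local x, 22 mm wide, 18 mm high, not to be moved; origin on the ledge under its middle.
Mind the look-alikes: they are no part of the job. Several things have the shape of the pin; the one meant has the colours described above.

How it is judged:
On the way, in this order (a step that is already met when the one before it is completed fails the run):
1. the pin is through fork and lug with its head seated on the fork (horizontal distance between pin and fork_hole below 0.004 m and z of pin in the frame of base below 0.0245 m and angle between pin's own z axis and vertical below 0.08 rad), for 0.2 s.
2. the cover has dropped on over the locating dowel, with the pin still seated (all of step 1 and horizontal distance between cover_bore and dowel_top below 0.004 m and z of cover_bore in the frame of base below 0.05 m and angle between cover's own z axis and vertical below 0.12 rad), for 0.1 s.
At the end, for the whole second after the job is handed in: Pin head within 2.5 mm of the fork, pin upright (0.08 rad); cover on the dowel (centred to 4 mm), lengthwise to 0.15 rad, level to 0.06 rad, within 2 mm of fully home, collar pressed over 4 mm, and the gripper still holds the cover down with over 3 N (all of step 1 and horizontal distance between cover_bore and dowel_top below 0.004 m and z of cover_bore in the frame of base below 0.042 m and angle between cover's own z axis and vertical below 0.06 rad and angle between the y axis of cover and the y axis of base, either way round below 0.15 rad and value of joint collar above 0.004 m and contact force between the fingers and cover above 3 N); the arm keeps its last pose, push and grip.
It fails at once if the handle is disturbed (moved more than 20 mm) (distance of handle from where it was at the start of the episode above 0.02 m).
It fails at once if the shovel is disturbed (moved more than 20 mm) (distance of shovel from where it was at the start of the episode above 0.02 m).
It fails at once if the turnbuckle is disturbed (moved more than 20 mm) (distance of turnbuckle from where it was at the start of the episode above 0.02 m).
It also fails if it takes over 61 s, if anything falls off the work surface, if the arm or the gripper's body presses on something with over 40 N, if the wrist force passes 120 N, or if a joint passes its speed limit or range.

## Working session

There is one attempt and no reset: what is moved stays moved. The work goes in short steps, Python scripts to look and compute and a tool call to move; the robot and the scene stay as the last step left them, time stands still between calls to the robot, and variables do not carry over. Pictures are saved under pics/ and viewed, and the job is handed in when it is done.

Besides the shell and the picture viewer there is one more tool, called after ">>>" by a JSON object that holds its "method" and its "body". carry_out: Moves the arm, as the interface text tells. Its arguments: {"type":"object","properties":{"rows":{"type":"array","items":{"type":"array","items":{"type":"array","items":{"type":"number"}}}},"force":{"type":"number"}},"required":["rows"]}

```bash
mkdir -p pics
cat > h.py <<'E'
import numpy as np, cv2
from rig import telemetry, cams, manip, finder
def shot(n,f):
    p=cams.get_image(n); cv2.imwrite('pics/'+f,p['image'][:,:,::-1]); return p
def R(a):
    a=np.array(a,float)
    if a.shape==(3,3): return a
    from scipy.spatial.transform import Rotation as Ro
    return Ro.from_quat([a[1],a[2],a[3],a[0]]).as_matrix()
def unproj(p,xy,z):
    K=np.array(p['camera_matrix']);k=float(p['k1'])
    d=cv2.undistortPoints(np.array([[xy]],float),K,np.array([k,0,0,0,0]))[0,0]
    v=R(p['attitude'])@np.array([d[0],d[1],1]); e=np.array(p['eye'])
    return e+v*(z-e[2])/v[2]
def proj(p,X):
    K=np.array(p['camera_matrix']);k=float(p['k1'])
    c=R(p['attitude']).T@(np.array(X)-np.array(p['eye'])); x=c[:2]/c[2]
    x=x*(1+k*(x@x)); return K[:2,:2]@x+K[:2,2]
E
python3 - <<'E'
from h import *
s=telemetry.get_state(); print(s)
for n in ['scene','side','wrist']:
    p=shot(n,n+'0.png'); print(n,p['eye'],p['attitude'],p['camera_matrix'],p['k1'])
    for t in ['base','pin','cover','stand','handle','shovel','turnbuckle','fork_hole','dowel_top','collar']:
        try: print(t,[(np.round(b['xy']).tolist(),round(b['confidence'],2)) for b in finder.boxes_of(p,t)][:5])
        except Exception as e: print(t,e)
E
```

```text
{'clock': 0.0, 'qpos': array([-1.24799299e+00,  2.76632552e-01,  1.50617824e+00, -2.08394396e-05,
        1.36069203e+00, -1.20975436e-01]), 'qd': array([ 0.00024196, -0.00059963, -0.00153222,  0.00091513,  0.00145493,
       -0.00055854]), 'effort': array([-8.07765973e-04, -4.16775441e+01, -2.45802069e+01, -4.66628244e-04,
        1.09505907e-02, -2.53432842e-05]), 'position': array([ 0.24670587, -0.5187807 ,  0.23040032]), 'ee_rot': array([-5.95982641e-04,  8.45386865e-01, -5.34153663e-01, -7.46390979e-04]), 'contact_force': array([-0.29700786, -0.0919598 , -1.08999241]), 'moment': array([-0.01265771, -0.02252459,  0.04238645]), 'width': 0.08518839237309662}
scene [ 1.5157145  -0.58245956  0.91002562] [-0.38158447  0.7947187   0.42453939 -0.20635353] [[514.30410156   0.         273.5510338 ]
 [  0.         514.30410156 207.60890493]
 [  0.           0.           1.        ]] -0.06061868010307624
base [([247.0, 218.0], 0.58)]
pin [([303.0, 165.0], 0.49), ([339.0, 158.0], 0.42)]
cover [([149.0, 220.0], 0.62), ([248.0, 214.0], 0.55), ([320.0, 249.0], 0.34)]
stand []
handle [([387.0, 2
[... 461 characters left out ...]
79088937
base [([304.0, 226.0], 0.56)]
pin [([281.0, 311.0], 0.68)]
cover [([362.0, 194.0], 0.72)]
stand [([280.0, 326.0], 0.86)]
handle [([180.0, 299.0], 0.68)]
shovel [([213.0, 239.0], 0.84)]
turnbuckle [([274.0, 176.0], 0.7)]
fork_hole [([306.0, 230.0], 0.75)]
dowel_top [([307.0, 231.0], 0.63), ([282.0, 311.0], 0.26)]
collar [([307.0, 221.0], 0.51)]
wrist [ 0.30733964 -0.49028426  0.37275083] [ 0.11374918  0.83754935 -0.52948426 -0.07224012] [[320.1356294    0.         278.98731067]
 [  0.         320.1356294  208.67610406]
 [  0.           0.           1.        ]] -0.018476579234034292
base []
pin []
cover []
stand []
handle []
shovel []
turnbuckle []
fork_hole []
dowel_top []
collar []
```

View pics/scene0.png

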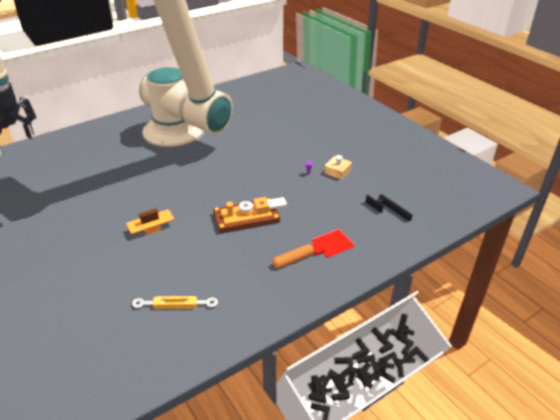

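View pics/side0.png

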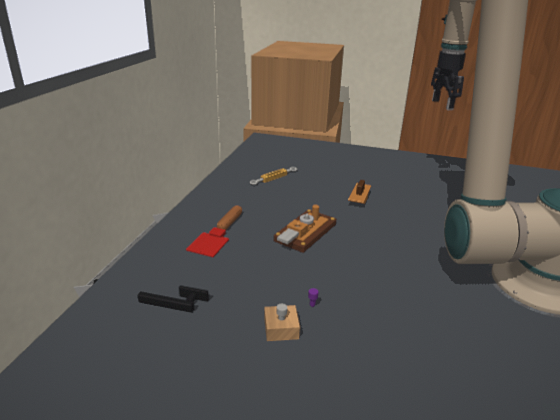

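View pics/wrist0.png

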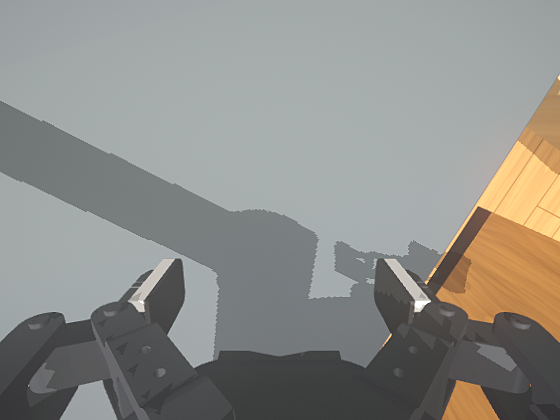

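The steel pin shows at scene (339,158) and side (281,311), standing in its stand. The purple look-alike is at scene (309,166). The sample is at scene (247,215) and the cover at scene (150,220). Next I'll work out rough positions.

Run:
```python
from h import *
a=cams.get_image('scene'); b=cams.get_image('side'); w=cams.get_image('wrist')
def two(n,xa,xb,z): print(n,unproj(a,xa,z)[:2].round(3),unproj(b,xb,z)[:2].round(3))
two('pinhead',(339,158),(281.5,307),.054)
two('stand',(338,168),(281,322),.03)
two('purple',(309,163),(314,293),.038)
two('cover rib',(149,215),(361,187),.056)
two('collar',(246,207),(307,217),.046)
two('fork',(262,203),(297,225),.046)
two('post',(227,208),(316,208),.06)
two('shovel',(322,247),(225,232),.01)
two('turnb',(176,302),(274,175),.012)
two('handle',(378,206),(190,296),.01)
s=telemetry.get_state();T=R(s['ee_rot']);print(T)
print(T.T@(np.array(w['eye'])-s['position']),T.T@R(w['attitude']))
print(unproj(w,(280,210),0))
```

```text
pinhead [0.531 0.309] [0.525 0.315]
stand [0.544 0.296] [0.521 0.329]
purple [0.483 0.231] [0.479 0.238]
cover rib [ 0.466 -0.281] [ 0.445 -0.243]
collar [ 0.569 -0.045] [ 0.558 -0.041]
fork [0.578 0.   ] [0.572 0.006]
post [ 0.56  -0.098] [ 0.541 -0.07 ]
shovel [0.779 0.053] [0.751 0.04 ]
turnb [ 0.74  -0.338] [ 0.733 -0.332]
handle [0.733 0.288] [0.725 0.293]
[[ 4.29370399e-01 -9.03128485e-01  2.33605947e-05]
 [-9.03128476e-01 -4.29370398e-01 -1.29767903e-04]
 [ 1.27227437e-04  3.46208780e-05 -9.99999991e-01]]
[-0.00026228 -0.06706532 -0.14141065] [[ 9.99999601e-01 -3.65333334e-04 -8.15685111e-04]
 [ 5.69863092e-04  9.63694602e-01  2.67006348e-01]
 [ 6.88525019e-04 -2.67006706e-01  9.63694425e-01]]
[ 0.21296633 -0.53621185  0.        ]
```

>>> {"method": "carry_out", "body": {"rows": [[[1,2.8,3.1,0,0.1],[1,2.8,3.1,0,0.1],[1,2.8,3.1,0,0.1],[1,2.8,3.1,0,0.1],[1,2.8,3.1,0,0.1],[1,2.8,3.1,0,0.1],[1,2.8,3.1,0,0.1],[1,2.8,3.1,0,0.1],[1,2.8,3.1,0,0.1],[1,0,0,0,0]]]}}

```text
clock: 2.8
position: [0.5019, -0.2364, 0.2313]
ee_rot: [-0.001, 0.994, -0.11, 0.001]
contact_force: [-0.4, -0.1, -0.1]
width: 0.0856
```

Run:
```python
from h import *
p=shot('wrist','w1.png'); s=telemetry.get_state(); print(s['clock'],s['position'],s['qpos'],p['eye'],p['attitude'])
for t in ['base','cover','fork_hole','dowel_top','collar']: print(t,[(np.round(b['xy']).tolist(),round(b['confidence'],2)) for b in finder.boxes_of(p,t)][:5])
```

```text
2.85 [ 0.5002003  -0.23844117  0.23125677] [-5.70564646e-01  2.44408089e-01  1.54937741e+00  2.55111266e-04
  1.34764890e+00 -3.47521282e-01] [ 0.51580234 -0.17083673  0.37293231] [ 0.13244547  0.98503414 -0.10939047 -0.01413052]
base [([285.0, 37.0], 0.6)]
cover [([243.0, 219.0], 0.96)]
fork_hole [([287.0, 37.0], 0.57)]
dowel_top [([289.0, 35.0], 0.89)]
collar [([242.0, 224.0], 0.64)]
```

View pics/w1.png

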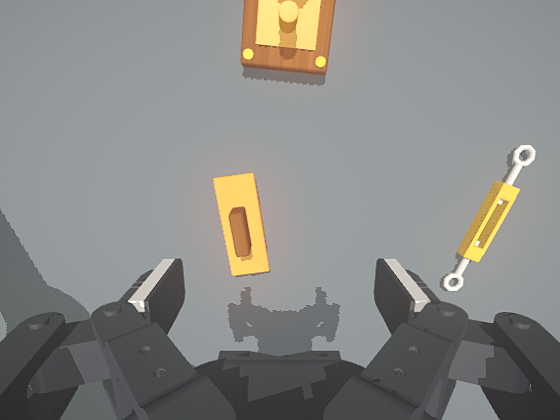

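The cover's plate corners are at about (214,178), (252,173), (269,270) and (232,276), and its rib top at (231–251, 207–256). The sample's near end is at the top, and the turnbuckle is on the right.

```bash
cat > m1.py <<'E'
from h import *
import pickle
p={'camera_matrix':np.array([[320.1356294,0,278.98731067],[0,320.1356294,208.67610406],[0,0,1]]),'k1':-0.018476579234034292,'eye':[0.51580234,-0.17083673,0.37293231],'attitude':[0.13244547,0.98503414,-0.10939047,-0.01413052]}
im=cv2.imread('pics/w1.png')
c=[unproj(p,x,.026)[:2] for x in [(214,178),(252,173),(269,270),(232,276)]]
c=np.array(c);print(c.round(4),c.mean(0)); 
print(np.linalg.norm(c[0]-c[1]),np.linalg.norm(c[0]-c[3]))
d=(c[0]+c[1]-c[2]-c[3]);print('yaw of y axis',np.arctan2(-d[0],d[1]))
r=np.array([unproj(p,x,.056)[:2] for x in [(231,208),(244,207),(251,255),(237,256)]]);print(r,r.mean(0))
E
python3 m1.py
```

```text
[[ 0.4335 -0.2139]
 [ 0.4755 -0.2178]
 [ 0.4673 -0.3346]
 [ 0.4224 -0.3325]] [ 0.44967334 -0.27470998]
0.04212582851051916 0.11912172427946037
yaw of y axis -0.08216632174480364
[[ 0.44925444 -0.24404704]
 [ 0.46253572 -0.24594733]
 [ 0.45668003 -0.29909221]
 [ 0.44177561 -0.29693026]] [ 0.45256145 -0.27150421]
```

>>> {"method": "carry_out", "body": {"rows": [[[1,1.2,4.6,0,0],[1,1.2,4.6,0,0],[1,1.2,4.6,0,0],[1,1.2,4.6,0,0],[1,1.2,4.6,0,0],[1,0,0,0,0],[1,0,0,0,0]]]}}

```text
clock: 3.8
position: [0.5587, -0.0106, 0.2313]
ee_rot: [0.0, 0.994, -0.113, -0.0]
contact_force: [0.8, -0.7, -0.4]
width: 0.0856
```

Run:
```python
from h import *
import pickle
p=shot('wrist','w2.png'); pickle.dump(p,open('w2.pkl','wb')); s=telemetry.get_state(); print(s['clock'],s['position'])
for t in ['base','fork_hole','dowel_top','collar']: print(t,[(np.round(b['xy']).tolist(),round(b['confidence'],2)) for b in finder.boxes_of(p,t)][:5])
cv2.imwrite('pics/w2z.png',cv2.resize(p['image'][60:340,140:420,::-1],None,fx=2.1,fy=2.1,interpolation=cv2.INTER_CUBIC))
```

```text
3.85 [ 0.5585971  -0.01150953  0.23130904]
base [([285.0, 195.0], 0.88)]
fork_hole [([287.0, 193.0], 0.95)]
dowel_top [([290.0, 196.0], 0.82)]
collar [([286.0, 204.0], 0.75)]
```

View pics/w2z.png

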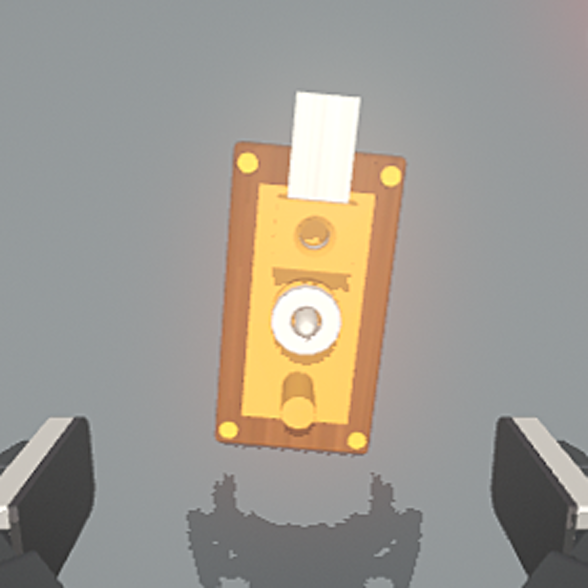

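The picture shows, in zoomed pixels, the fork hole at (314,234), the collar at (306,321), the post top at (299,413), and the block corners.

Run:
```python
from h import *
import pickle
p=pickle.load(open('w2.pkl','rb'))
u=lambda x,y,z: unproj(p,(x/2.1+140-.25,y/2.1+60-.25),z)[:2]
f=u(314,234,.046);c=u(306,321,.046);t=u(306,320,.056);q=u(299,413,.06)
print(f,c,t,q)
b=np.array([u(*a,.02) for a in [(235,142),(406,157),(367,455),(216,441)]]);print(b,b.mean(0))
for d in [f-q,f-c,(b[0]+b[1]-b[2]-b[3])/2,]: print(np.linalg.norm(d),np.arctan2(-d[0],d[1]))
```

```text
[0.57206581 0.0036559 ] [ 0.55854334 -0.03864134] [ 0.55910968 -0.0352646 ] [ 0.54515558 -0.08089873]
[[ 0.54297185  0.05458583]
 [ 0.62647753  0.0277004 ]
 [ 0.57405149 -0.13287742]
 [ 0.49112466 -0.10465152]] [ 0.55865638 -0.03881068]
0.08873356606445654 -0.3081223171202593
0.04440623797931476 -0.30943156465835564
0.16819233890344334 -0.3151742298004695
```

>>> {"method": "carry_out", "body": {"rows": [[[1,-0.4,4.5,-0.6,0],[1,-0.4,4.5,-0.6,0],[1,-0.4,4.5,-0.6,0],[1,-0.4,4.5,-0.6,0],[1,-0.4,4.5,-0.6,0],[1,-0.4,4.5,-0.6,0],[1,-0.4,4.5,-0.6,0],[1,-0.4,4.5,-0.6,0],[1,0,0,0,0],[1,0,0,0,0]]]}}

```text
clock: 5.05
position: [0.527, 0.3493, 0.1828]
ee_rot: [0.001, 0.994, -0.113, -0.0]
contact_force: [-0.1, -0.2, 0.1]
width: 0.0857
```

Run:
```python
from h import *
import pickle
p=shot('wrist','w3.png'); pickle.dump(p,open('w3.pkl','wb')); s=telemetry.get_state(); print(s['clock'],s['position'],s['qpos'])
for t in ['pin','stand']: print(t,[(np.round(b['xy']).tolist(),round(b['confidence'],2)) for b in finder.boxes_of(p,t)][:5])
```

```text
5.1 [0.52723409 0.3484202  0.18311612] [ 4.74521340e-01  3.89713826e-01  1.45399802e+00 -1.07147521e-03
  1.29868765e+00  7.02457059e-01]
pin [([261.0, 309.0], 0.63), ([284.0, 237.0], 0.62)]
stand [([283.0, 220.0], 0.58)]
```

View pics/w3.png

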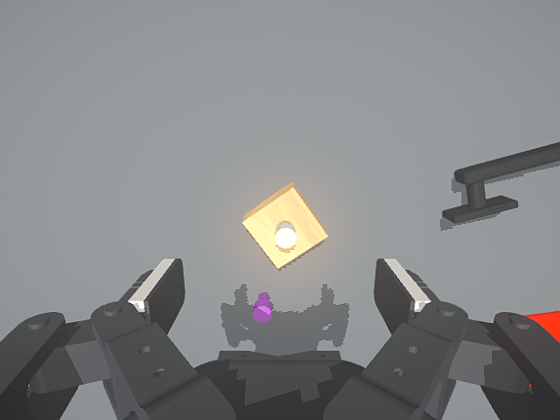

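Run:
```python
import pickle
from h import *
p=pickle.load(open('w3.pkl','rb'))
cv2.imwrite('pics/w3z.png',cv2.resize(p['image'][170:290,220:360,::-1],None,fx=5,fy=5,interpolation=cv2.INTER_CUBIC))
```

```text
(no output)
```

View pics/w3z.png

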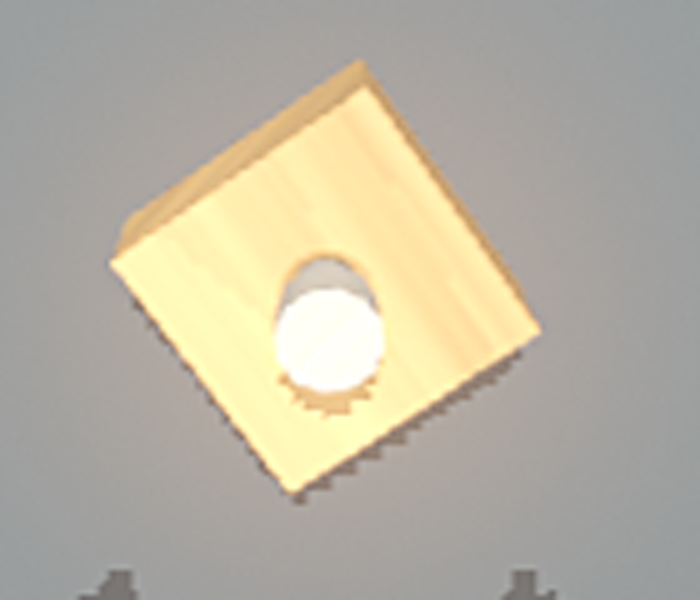

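The pin's head top is centred at zoomed (331,341), and the stand's corners are at (368,85), (541,330), (292,494) and (112,262).

Run:
```python
import pickle
from h import *
p=pickle.load(open('w3.pkl','rb'))
u=lambda x,y,z: unproj(p,(x/5+220-.4,y/5+170-.4),z)[:2]
print(u(331,341,.054))
b=np.array([u(*a,.03) for a in [(368,85),(541,330),(292,494),(112,262)]]);print(b.mean(0),np.linalg.norm(b[0]-b[1]),np.linalg.norm(b[1]-b[2]))
T=R(telemetry.get_state()['ee_rot']);print(np.arctan2(T[1,0],T[0,0]))
```

```text
[0.5244178  0.31439287]
[0.52437001 0.31450257] 0.059636497203296224 0.06001044226128896
-0.22911634519846114
```

>>> {"method": "carry_out", "body": {"rows": [[[1,-0.3,-3.4,-2.0,0],[1,0,0,-4,0],[1,0,0,-4,0],[1,0,0,-2.5,0],[1,0,0,-1.6,0],[1,0,0,0,0]]], "force": 40}}

```text
clock: 5.8
position: [0.5227, 0.3131, 0.0403]
ee_rot: [0.001, 0.993, -0.114, -0.002]
contact_force: [-0.6, -0.3, 1.1]
width: 0.0854
```

>>> {"method": "carry_out", "body": {"rows": [[[1,0.1,0.1,0.2,0],[-1,0,0,0,0],[-1,0,0,0,0],[-1,0,0,0,0],[-1,0,0,0,0],[-1,0,0,0,0],[-1,0,0,0,0]]], "force": 40}}

```text
clock: 6.5
position: [0.525, 0.3169, 0.0449]
ee_rot: [-0.0, 0.994, -0.113, 0.0]
contact_force: [-0.5, 0.3, 3.8]
width: 0.0176
```

Run:
```python
from h import *
s=telemetry.get_state();print(s['position'],s['width'],s['contact_force'])
p=shot('wrist','w4.png');q=shot('side','s4.png')
z=lambda i:cv2.resize(i[:,:,::-1],None,fx=4,fy=4,interpolation=cv2.INTER_CUBIC)
cv2.imwrite('pics/w4z.png',np.hstack([z(p['image'][210:360,190:290+0]),z(p['image'][210:360,290:390])]))
cv2.imwrite('pics/s4z.png',z(q['image'][240:360,220:360]))
```

```text
[0.52503784 0.31690897 0.0448791 ] 0.017577323563083166 [-0.54895201  0.29193789  3.76579358]
```

View pics/w4z.png

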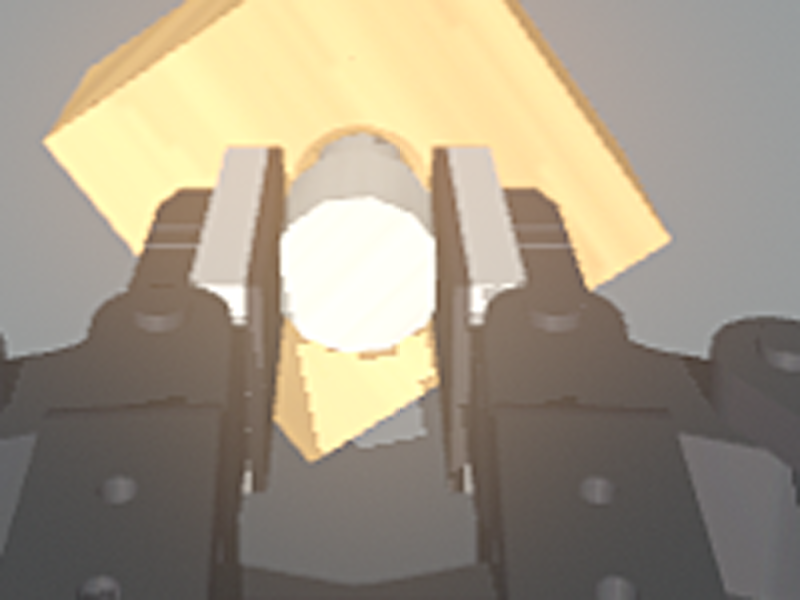

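View pics/s4z.png

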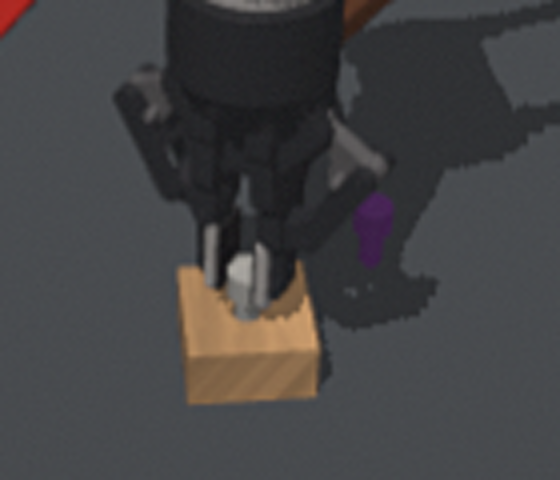

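The pin's head is between the pads. Next I'll lift it and carry it to the fork.

>>> {"method": "carry_out", "body": {"rows": [[[-1,0,0,2.5,0],[-1,0,0,4.5,0],[-1,0.6,-4.4,0.5,0],[-1,0.7,-4.4,0,0],[-1,0.7,-4.4,0,0],[-1,0.7,-4.4,0,0],[-1,0.7,-4.4,0,0],[-1,0.7,-4.4,0,-0.04],[-1,0.6,-4.4,0,-0.04],[-1,0,0,0,0],[-1,0,0,0,0]]]}}

```text
clock: 7.7
position: [0.5716, 0.0078, 0.1187]
ee_rot: [-0.0, 0.988, -0.154, -0.001]
contact_force: [0.2, 1.3, -1.1]
width: 0.0179
```

Run:
```python
from h import *
import pickle
p=shot('wrist','w5.png');pickle.dump(p,open('w5.pkl','wb'))
s=telemetry.get_state();print(s['clock'],s['position'],s['width'],s['contact_force'])
z=lambda i:cv2.resize(i[:,:,::-1],None,fx=4,fy=4,interpolation=cv2.INTER_CUBIC)
cv2.imwrite('pics/w5z.png',z(p['image'][210:360,190:380]))
```

```text
7.75 [0.57139186 0.00890696 0.11880229] 0.017604108003041925 [ 0.2479309   0.27342953 -1.10205258]
```

View pics/w5z.png

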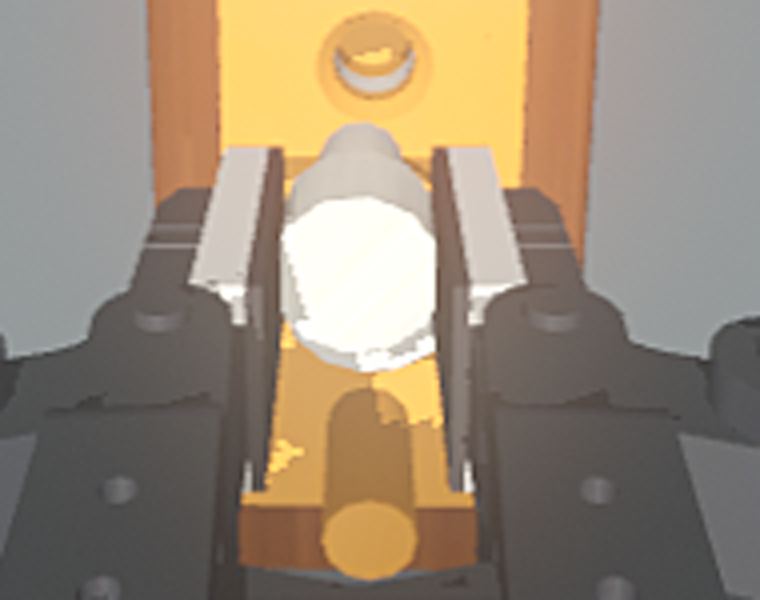

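View pics/w5.png

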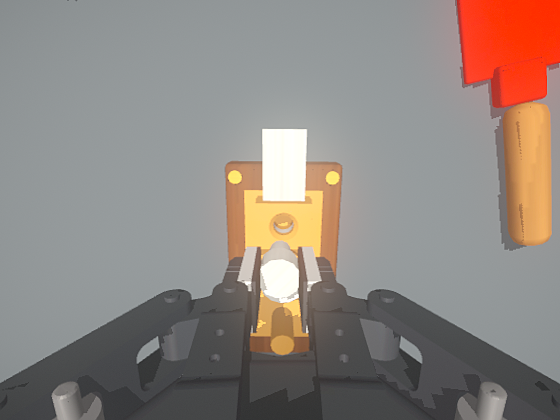

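```bash
cat > fit.py <<'E'
import pickle,sys
from h import *
from scipy.optimize import least_squares
p=pickle.load(open('w5.pkl','rb'))
tcp=np.array([0.5714,0.0084,0.1188]); yaw=-0.31
ex=np.array([np.cos(yaw),np.sin(yaw),0]);ey=np.array([np.sin(yaw),-np.cos(yaw),0]);ez=np.array([0,0,-1.])
a=np.linspace(0,2*np.pi,60)
def circ(o,y,x,th,r,h):
    # th tilt about ex ; axis up
    up=-ez*np.cos(th)+ey*np.sin(th); side=np.cross(up,ex)
    O=tcp+ex*x+ey*y+np.array([0,0,o])
    return np.array([proj(p,O+up*h+r*(np.cos(t)*ex+np.sin(t)*side)) for t in a])
def feats(v):
    y,th,o=v
    top=circ(o,y,0,th,.01,.038);bot=circ(o,y,0,th,.01,.024);tip=circ(o,y,0,th,.0035,0); sh=circ(o,y,0,th,.006,.004)
    return np.array([top[:,1].min(),top[:,1].max(),bot[:,1].min(),min(tip[:,1].min(),sh[:,1].min())])
for m in ([259.2,302.5,248.7,241.2],):
    m=np.array(m)
    r=least_squares(lambda v:(feats(v)-m),[0,0,-.029],x_scale=[.001,.01,.001]);print(r.x,r.fun)
print(feats([0.002,0,-.029]))
y,th,o=r.x;t=circ(o,y,0,th,.01,.038);print(t.min(0),t.max(0))
up=-ez*np.cos(th)+ey*np.sin(th);O=tcp+ey*y+np.array([0,0,o]);print('tip',O,'headtop',O+up*.038)
E
python3 fit.py
python3 - <<'E'
import sys;sys.path.insert(0,'.')
import cv2
a=cv2.imread('pics/w4.png')[235:320,240:320];b=cv2.imread('pics/w5.png')[235:320,240:320]
import numpy as np
cv2.imwrite('pics/cmp.png',cv2.resize(np.hstack([a,b]),None,fx=5,fy=5,interpolation=cv2.INTER_NEAREST))
E
```

```text
[ 0.00092825 -0.0313095  -0.02047001] [ 0.49050854 -0.07299148 -0.80173436  0.3858726 ]
[256.64860333 296.34342905 244.91828547 238.10166627]
[256.21958975 259.69050854] [302.84720424 302.42700852]
tip [0.57111683 0.007516   0.09832999] headtop [0.57147972 0.00864886 0.13631137]
```

View pics/cmp.png

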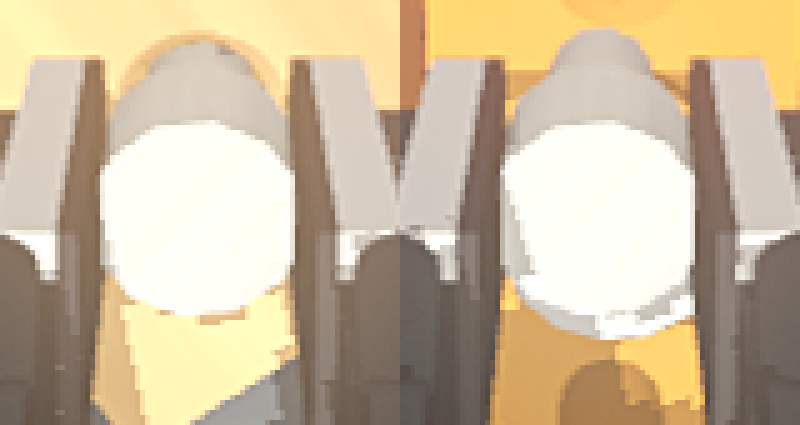

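The pin hangs about upright. Its tip is roughly 3 mm short of the hole along y, well within the chamfer's capture. I'll correct that and lower it.

>>> {"method": "carry_out", "body": {"rows": [[[-1,0.1,-0.35,-2.5,0],[-1,0,0,-1.0,0],[-1,0,0,-0.5,0],[-1,0,0,-0.5,0],[-1,0,0,-0.5,0],[-1,0,0,-0.5,0],[-1,0,0,0,0]]]}}

```text
clock: 8.45
position: [0.5725, 0.0053, 0.0639]
ee_rot: [0.0, 0.988, -0.153, -0.0]
contact_force: [0.3, 0.7, 0.3]
width: 0.0174
```

Run:
```python
from h import *
p=shot('wrist','w6.png')
s=telemetry.get_state();print(s['clock'],s['position'],s['width'],s['contact_force'])
z=lambda i:cv2.resize(i[:,:,::-1],None,fx=4,fy=4,interpolation=cv2.INTER_CUBIC)
cv2.imwrite('pics/w6z.png',z(p['image'][210:360,190:380]))
```

```text
8.5 [0.57279224 0.00524793 0.06419308] 0.017672113034158343 [ 0.36789087  0.88417591 -0.80723065]
```

View pics/w6z.png

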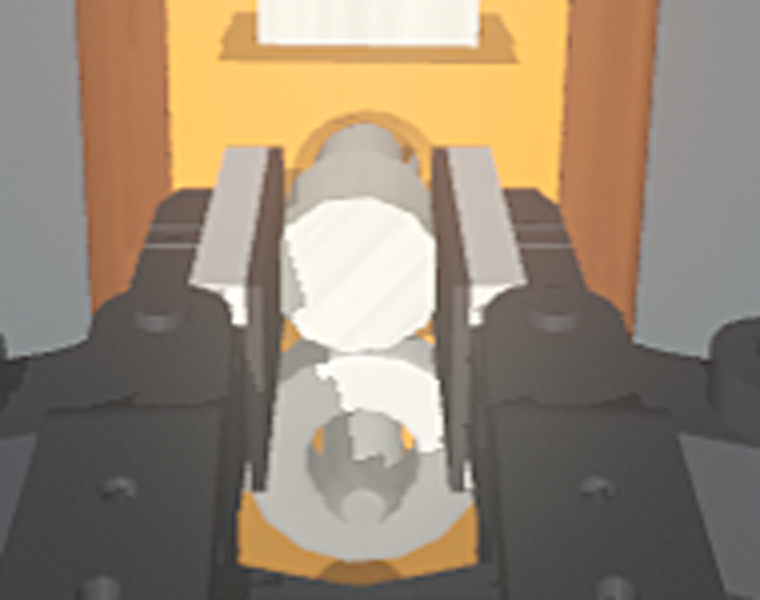

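The pin is upright, with its tip inside the hole. The odd crescent in the last picture was the collar behind it. I'll keep lowering.

>>> {"method": "carry_out", "body": {"rows": [[[-1,0,0,-0.5,0],[-1,0,0,-0.5,0],[-1,0,0,-0.3,0],[-1,0,0,0,0]]]}}

```text
clock: 8.9
position: [0.5728, 0.0051, 0.0511]
ee_rot: [0.0, 0.988, -0.153, -0.0]
contact_force: [0.3, 0.0, -0.6]
width: 0.0175
```

>>> {"method": "carry_out", "body": {"rows": [[[-1,0,0,-0.2,0],[-1,0,0,-0.1,0],[-1,0,0,0,0]]]}}

```text
clock: 9.2
position: [0.5729, 0.0051, 0.0507]
ee_rot: [0.0, 0.988, -0.153, 0.001]
contact_force: [-5.7, 0.7, 15.8]
width: 0.0175
```

Contact at 16 N at the expected seated height. I'll release and rise.

>>> {"method": "carry_out", "body": {"rows": [[[1,0,0,0.2,0],[1,0,0,0,0],[1,0,0,0,0],[1,0,0,0,0],[1,0,0,2,0],[1,0,0,4,0],[1,0,0,4,0],[1,0,0,0,0]]]}}

```text
clock: 10.0
position: [0.5769, 0.0048, 0.1557]
ee_rot: [-0.0, 0.988, -0.153, 0.006]
contact_force: [0.8, 0.2, 1.1]
width: 0.0852
```

Run:
```python
from h import *
p=shot('wrist','w7.png');q=shot('side','s7.png')
s=telemetry.get_state();print(s['clock'],s['position'],s['width'],s['contact_force'])
z=lambda i:cv2.resize(i[:,:,::-1],None,fx=4,fy=4,interpolation=cv2.INTER_CUBIC)
cv2.imwrite('pics/w7z.png',z(p['image'][210:360,190:380]))
cv2.imwrite('pics/s7z.png',z(q['image'][190:260,260:350]))
```

```text
10.1 [0.57331355 0.00513771 0.15094136] 0.08558467063260919 [-0.96816136  0.48074306 -0.61088156]
```

View pics/w7z.png

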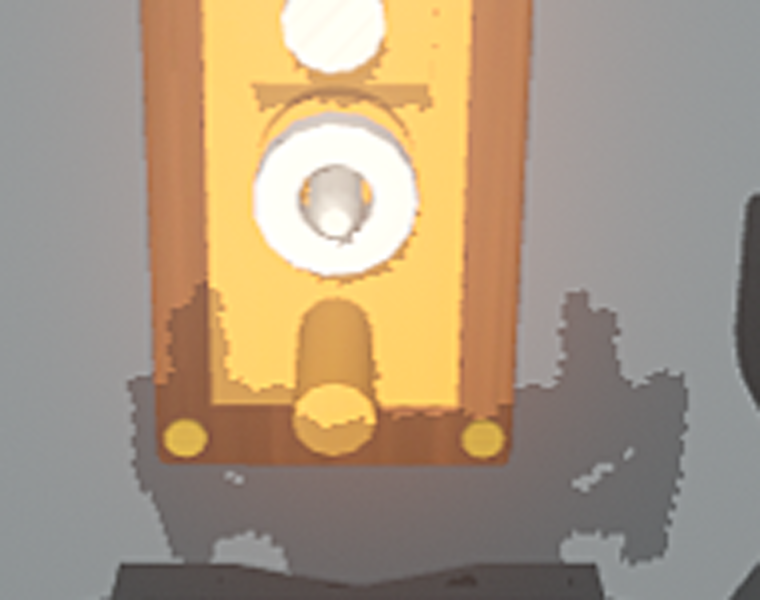

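View pics/s7z.png

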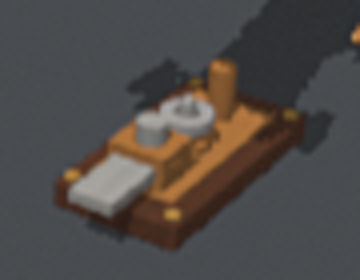

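The pin is seated, with its head on the fork. Now the cover.

>>> {"method": "carry_out", "body": {"rows": [[[1,-2,-4,0.5,0.03],[1,-2,-4,0.5,0.04],[1,-2,-4,0.5,0.03],[1,-2,-4,0.5,0.04],[1,-2,-4,0.5,0.03],[1,-1.8,-4,0.5,0.04],[1,0,0,0,0],[1,0,0,0,0]]]}}

```text
clock: 10.9
position: [0.4537, -0.235, 0.1786]
ee_rot: [-0.001, 0.999, -0.05, -0.001]
contact_force: [-0.2, 0.8, 0.3]
width: 0.0857
```

Run:
```python
from h import *
import pickle
p=shot('wrist','w8.png');pickle.dump(p,open('w8.pkl','wb'))
s=telemetry.get_state();print(s['clock'],s['position']);T=R(s['ee_rot']);print(np.arctan2(T[1,0],T[0,0]))
print(finder.boxes_of(p,'cover')[:2])
z=lambda i:cv2.resize(i[:,:,::-1],None,fx=4,fy=4,interpolation=cv2.INTER_CUBIC)
cv2.imwrite('pics/w8z.png',z(p['image'][150:300,190:380]))
```

```text
10.95 [ 0.45410172 -0.23405328  0.17874548]
-0.09826701645452363
[{'xy': [280.0, 231.0], 'confidence': 0.91}]
```

View pics/w8z.png

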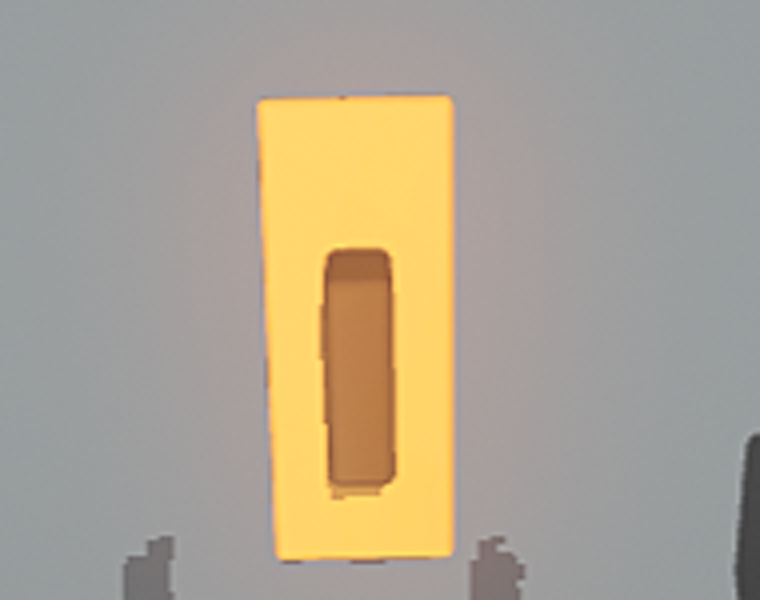

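The plate corners are at zoomed (258,100), (453,97), (454,555) and (277,560). The rib top spans (328–390, 280) to (331–396, 484).

Run:
```python
import pickle
from h import *
p=pickle.load(open('w8.pkl','rb'))
u=lambda x,y,z: unproj(p,(x/4+190-.37,y/4+150-.37),z)[:2]
for z,c in [(.026,[(258,100),(453,97),(454,555),(277,560)]),(.056,[(329,280),(391,280),(395,485),(331,485)])]:
    b=np.array([u(*a,z) for a in c]);d=b[0]+b[1]-b[2]-b[3];e=b[1]+b[2]-b[0]-b[3]
    print(b.mean(0),np.linalg.norm(d)/2,np.linalg.norm(e)/2,np.arctan2(-d[0],d[1]),np.arctan2(e[1],e[0]))
```

```text
[ 0.44935208 -0.27426568] 0.11839930260932793 0.04524930112624541 -0.07948777659744928 -0.0759693711716263
[ 0.44959213 -0.27400043] 0.04852672544721209 0.013930239269029537 -0.08615305794883743 -0.09933594266639312
```

>>> {"method": "carry_out", "body": {"rows": [[[1,-0.45,-4.0,-2,0.02],[1,0,0,-4,0],[1,0,0,-4,0],[1,0,0,-3,0],[1,0,0,-1.5,0],[1,0,0,0,0],[1,0,0,0,0]]], "force": 80}}

```text
clock: 11.7
position: [0.4509, -0.2737, 0.0351]
ee_rot: [-0.0, 0.999, -0.038, -0.0]
contact_force: [0.4, -0.6, 0.1]
width: 0.0854
```

>>> {"method": "carry_out", "body": {"rows": [[[1,-0.15,-0.05,-0.5,0],[-1,0,0,0,0],[-1,0,0,0,0],[-1,0,0,0,0],[-1,0,0,0,0],[-1,0,0,0,0],[-1,0,0,0,0]]], "force": 80}}

```text
clock: 12.4
position: [0.4492, -0.2756, 0.0307]
ee_rot: [0.0, 0.999, -0.039, 0.0]
contact_force: [0.3, 0.5, 4.0]
width: 0.0145
```

>>> {"method": "carry_out", "body": {"rows": [[[-1,0,0,1.5,0],[-1,0,0,3.5,0],[-1,0,0,4,0],[-1,1.8,3.9,0,-0.04],[-1,1.8,3.9,0,-0.04],[-1,1.8,3.9,0,-0.04],[-1,1.8,3.9,0,-0.04],[-1,1.8,3.9,0,-0.04],[-1,1.8,3.9,0,-0.033],[-1,0,0,0,0],[-1,0,0,0,0]]]}}

```text
clock: 13.5
position: [0.5564, -0.0403, 0.1195]
ee_rot: [0.0, 0.988, -0.153, -0.001]
contact_force: [-0.1, -0.3, -3.0]
width: 0.0144
```

Run:
```python
from h import *
import pickle
p=shot('wrist','w9.png');pickle.dump(p,open('w9.pkl','wb'));q=shot('scene','c9.png');q2=shot('side','s9.png')
s=telemetry.get_state();print(s['clock'],s['position'],s['width'],s['contact_force']);T=R(s['ee_rot']);print(np.arctan2(T[1,0],T[0,0]))
z=lambda i,k:cv2.resize(i[:,:,::-1],None,fx=k,fy=k,interpolation=cv2.INTER_CUBIC)
cv2.imwrite('pics/w9z.png',z(p['image'][130:330,180:400],3.4))
cv2.imwrite('pics/x9z.png',np.hstack([z(q['image'][140:250,190:300],3.6),z(q2['image'][150:260,260:370],3.6)]))
```

```text
13.65 [ 0.55603906 -0.04222257  0.11985797] 0.014834775025338554 [ 1.02394948  0.07516449 -3.01164883]
-0.3108998527817017
```

View pics/w9z.png

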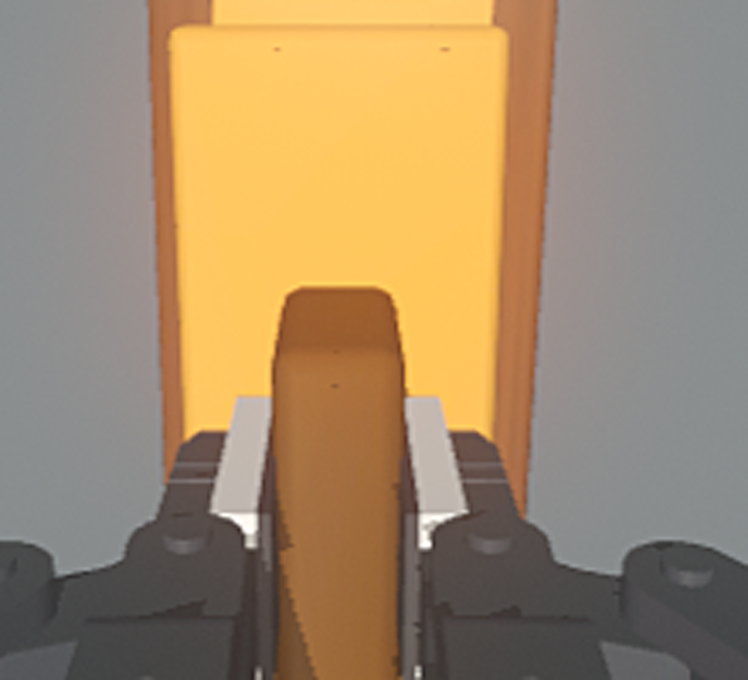

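View pics/x9z.png

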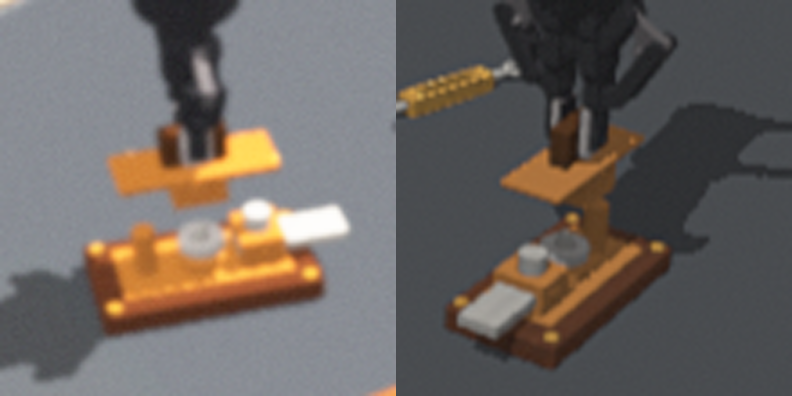

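The cover is held level above the dowel. The plate's front corners are at zoomed (171,27) and (507,27), and the rib's front top edge is at (276–404, 350).

Run:
```python
import pickle
from h import *
p=pickle.load(open('w9.pkl','rb'));print(p['eye'])
u=lambda x,y,z: unproj(p,(x/3.4+180-.35,y/3.4+130-.35),z)[:2]
h=.1197-.0307
a=u(171,27,h+.026);b=u(507,27,h+.026);e=b-a;yaw=np.arctan2(e[1],e[0]);print(np.linalg.norm(e),yaw)
Y=np.array([-np.sin(-.31),np.cos(-.31)])
print('plate',(a+b)/2-Y*.06)
a=u(276,350,h+.056);b=u(404,350,h+.056);print('rib',(a+b)/2-Y*.025,np.linalg.norm(b-a))
print(telemetry.get_state()['position'])
```

```text
[0.57652776 0.02410163 0.2608418 ]
0.04406570853507217 -0.3075211538124646
plate [ 0.55573409 -0.04017263]
rib [ 0.55625196 -0.03938387] 0.014438334277641887
[ 0.55603906 -0.04222257  0.11985797]
```

>>> {"method": "carry_out", "body": {"rows": [[[-1,0.25,0.12,-1.5,0],[-1,0,0,-1.0,0],[-1,0,0,-0.5,0],[-1,0,0,-0.3,0],[-1,0,0,-0.3,0],[-1,0,0,0,0]]]}}

```text
clock: 14.25
position: [0.5593, -0.0403, 0.0842]
ee_rot: [0.0, 0.988, -0.154, -0.0]
contact_force: [-0.2, -0.0, -1.7]
width: 0.0146
```

>>> {"method": "carry_out", "body": {"rows": [[[-1,0,0,-0.3,0],[-1,0,0,-0.3,0],[-1,0,0,0,0]]]}}

```text
clock: 14.55
position: [0.5591, -0.04, 0.078]
ee_rot: [0.0, 0.988, -0.154, -0.0]
contact_force: [-0.5, 0.1, -2.4]
width: 0.0145
```

>>> {"method": "carry_out", "body": {"rows": [[[-1,0,0,-0.1,0],[-1,0,0,0,0],[-1,0,0,0,0],[-1,0,0,-0.2,0],[-1,0,0,-0.2,0],[-1,0,0,-0.2,0],[-1,0,0,0,0],[-1,0,0,0,0]]], "force": 100}}

```text
clock: 15.35
position: [0.5597, -0.0402, 0.0722]
ee_rot: [0.0, 0.988, -0.154, 0.001]
contact_force: [-1.5, -0.0, 6.0]
width: 0.0141
```

>>> {"method": "carry_out", "body": {"rows": [[[-1,0,0,-0.1,0],[-1,0,0,-0.1,0],[-1,0,0,0,0],[-1,0,0,0,0]]]}}

```text
clock: 15.75
position: [0.5598, -0.0402, 0.0708]
ee_rot: [0.0, 0.988, -0.154, 0.001]
contact_force: [-2.4, 0.4, 8.6]
width: 0.0142
```

>>> {"method": "carry_out", "body": {"rows": [[[-1,0,0,-0.1,0],[-1,0,0,-0.1,0],[-1,0,0,0,0],[-1,0,0,0,0]]]}}

```text
clock: 16.15
position: [0.5598, -0.0402, 0.0707]
ee_rot: [0.0, 0.988, -0.154, 0.001]
contact_force: [-5.1, 0.9, 20.7]
width: 0.0142
```

Run:
```python
from h import *
q=shot('scene','c10.png');q2=shot('side','s10.png');p=shot('wrist','w10.png')
s=telemetry.get_state();print(s['clock'],s['position'],s['width'],s['contact_force'],s['moment'])
z=lambda i,k:cv2.resize(i[:,:,::-1],None,fx=k,fy=k,interpolation=cv2.INTER_CUBIC)
cv2.imwrite('pics/x10z.png',np.hstack([z(q['image'][150:260,190:300],3.6),z(q2['image'][160:270,250:360],3.6)]))
```

```text
16.3 [ 0.55981375 -0.04018949  0.07070996] 0.014004535254255221 [-5.96969113  1.00623898 21.72822782] [0.15346375 1.19288962 0.00671137]
```

View pics/x10z.png

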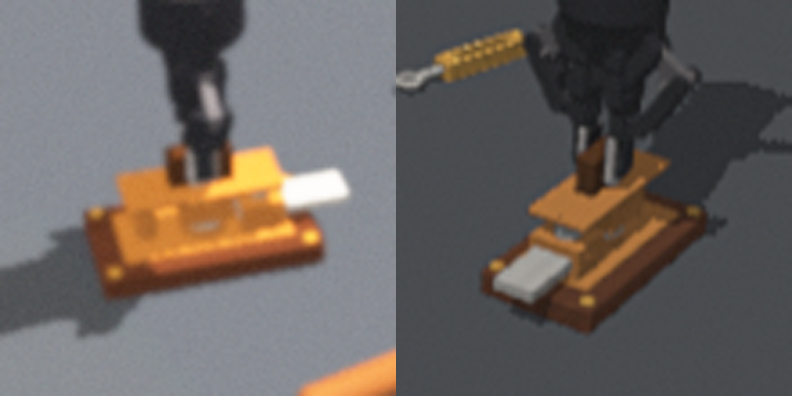

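View pics/w10.png

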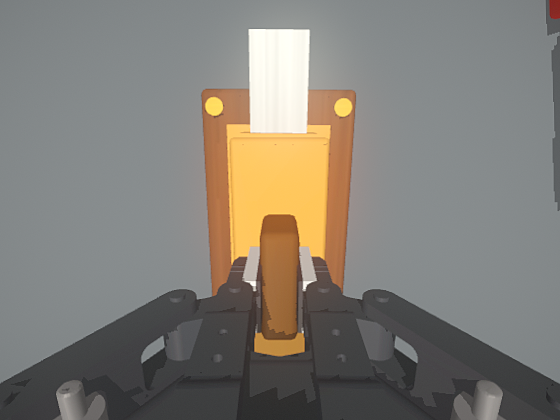

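The cover is at the hard stop. TCP z stayed at 70.7 mm, as expected for fully home, while the push rose to 21 N. It is level and aligned, so I'm handing in.

```bash
python3 -c "
from rig import manip,telemetry
print(manip.sign_off()); s=telemetry.get_state();print(s['clock'],s['position'],s['contact_force'],s['width'])"
```

```text
the job is handed in; nothing more can be done
None
the job is handed in; nothing more can be done
```

I put the steel pin through the fork and lug, fitted the bronze cover over the dowel and pressed it home. I handed the job in at about 16.3 s, still gripping and pressing; sign-off gives no verdict, so success is judged only from my own checks.

- **Pin:** it met a solid stop of about 16 N at the expected seated height. The side view after release shows its head on the fork, upright.
- **Cover:** it slid over the dowel with no measurable contact, then the spring force built up. The last 2 mm of commanded press moved the tool only 0.1 mm, to z = 70.7 mm, exactly the height for fully home. The push rose from 8.6 to about 21 N over that step.
- **Alignment:** the pictures show the cover level and lengthwise with the sample, and my yaw measurements agree to within about 0.01 rad.
- **Grip:** set to 100 N, with the fingers reading 14 mm on the 16 mm rib. They read 17.6 mm on the 20 mm pin head too, so I took this as pad compression.
- **Side load:** there was a sideways force of about 6 N at the end, probably from a small centring offset of 1 mm or so.
- **Not measured after moving:** I kept clear of the handle, the shovel and the turnbuckle, but did not re-measure their positions at the end.

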